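# Free a locked sample stage and set its dial to the pointer

## Robot

A 6-joint arm with a two-finger parallel gripper is mounted at the origin on a cart in front of the work surface, level with it; the furniture and walls round the work are solid. World frame = base frame: x ahead of the robot, y to its left, z up, the work surface at z = 0. Lengths are in m, angles in rad, forces in N, time in s.
With the tool pointing down it reaches from about 0.3 to 0.75 m from the base axis. Payload 8.5 kg.
Tool frame: the origin (TCP) lies on the centre line of the jaws, within the pads' length; the fingertips stand 8 mm ahead of it and the grasp point (between the pads) lies 11 mm behind it; z points along the fingers, y is the line along which they close (so a half turn about z gives the same grasp; the last joint's range is limited). The gripper opens to 85 mm and grips with 20 to 120 N. Pads are 22 mm wide; open, the fingers measure 114 mm over their backs; the gripper's body (76 mm by 85 mm) begins 54 mm behind the grasp point. The pads swing forward as they close: fully open they stand 13 mm farther back than shut.
Start: joints at [-1.539, 0.381, 1.297, -0, 1.464, -0.215], TCP at [0.134, -0.533, 0.239] pointing down, gripper open.
Joint ranges: [-3.11, 3.11], [-0.89, 2.33], [0.22, 2.48], [-1.42, 4.56], [0.17, 2.85], [-2.88, 2.88]. Speed limits (rad/s): [2.39, 2.39, 3.14, 3.14, 3.14, 3.14].

## Interface

Orientations are given as a 3x3 rotation matrix whose columns are the frame's x, y, z axes.
In Python, from station import robot, eyes gives the robot as it stands.
- The arm moves only by the tool servo_tool, never from a script. Its argument "plan" is one flat list of numbers, 7 for each row, row after row: the shift along the world's x, y, z in cm, then the turn, a rotation vector about the world's x, y, z in rad, then the closure, from 0 (fully open) to 1 (shut). A call has 1 to 10 rows; each row is the pose to reach, as a shift and turn from the pose commanded when the call began; what a row does not reach only later rows make up. A row lasts 1/8 s, in which the tool goes at most 62.5 mm and 10.7 degrees, less where a joint would pass 70% of its speed; a pose out of reach is approached as far as the arm can. A call with a gripper value outside its range is refused whole. The fingers move at their own pace and stop on an object; "force" is the grip in N (left out, the last holds). Time passes only in rows, so rows that repeat a pose let the fingers close. It gives the time, the measured TCP pose, the force, the opening and the grip force at its end, in the units of the state.
- robot.sense(): the state, without advancing time (a new reading comes with each control period).
- eyes.capture(name): name is "scene" or "top"; returns the picture (384x512x3 uint8, red, green, blue); there is no depth.
- eyes.camera_info(name): a dict with "fovy" (degrees; the focal length in pixels is half the picture's height over the tangent of half this angle, whatever the lens; pixels are square), "cx", "cy" (the principal point, pixels), "rvec" (rotation vector, rad) and "tvec" (3), from world to camera coordinates, as OpenCV has them. Camera axes: x right, y down, z forward; pixel columns grow to the right and rows downward; lengths in m; the calibration is good to about 2 mm. A picture is of the moment at which its call begins. camera_info takes no time and is no camera call.
- robot.job_done(): hands the job in; it is judged then, once.
The state is a dict: "clock": time; "joint_positions": joint angles; "joint_velocities": joint speeds; "joint_torque": joint torques, N m; "position": TCP position; "ee_rot": TCP orientation; "force": force on the tool from outside, world axes, zero at the start; "wrist_torque": the same for the moment, N m; "gripper_width": finger opening in m; "finger_force": force on a finger pad.
Only numpy, scipy, OpenCV 4.12 (cv2) and the standard library are available. Lean on these libraries where they do the work, as an engineer would, in place of code of your own. Each camera call takes 0.05 s, during which the arm holds its last target. There are 200 camera calls.

## Task

The rotary sample stage is locked by a stuck brass pin. Hold the orange drift punch and drive the pin with it from its plain, headless end on the right-hand side until it comes up against its stop, then lay the punch flat on the worktop well clear of the stage. Now turn the black bar grip until the white mark on the dial points at the tip of the red pointer, let go, and leave the things standing round about where they are.

Things in the scene. Friction and masses are not known exactly. Their poses are not given: they have to be found in the camera images.
- pin_bore (a point): Bore mouth on the right (-y) face of the fixed grey housing, on the bore axis, 35 mm up. y runs along the bore into the housing (the driving direction), z is up. Housing 120 (x) x 116 (y) x 60 mm high; bore 14 mm wide, right through; a dark steel ring 27 mm across, 3 mm proud, rounds each mouth. The dial's axis is at x +22, y +58 mm in this frame.
- lock_pin (a joint): Travel of the brass locking pin, 12 mm thick, along the bore (m): 0 in, 0.036 at its end stop; starts at 0 to 0.006. At 0 its plain end is 5 mm inside pin_bore and its 20 mm head is on the left face. Stuck: resists with about 7 N + 40 N per m/s, stays where left, captive. It locks the dial until driven about 0.029; at its stop the dial is free.
- punch_mid (a point): Centre of the orange square body (18 x 18 x 90 mm, black bands) of the loose drift punch, 0.15 kg, lying on the worktop, this point 9 mm above it. y along the punch to the nose, z up. Steel nose: 8 mm thick, 65 mm long, on the same axis, its tip 110.5 mm from here. A 16 mm striking cap, 6 mm long, at the other end.
- punch_nose (a point): Tip of the punch's nose, on its axis; axes as punch_mid.
- punch: The whole punch; origin at the middle of the underside of its orange body, y towards the nose.
- dial_grip (a point): Point on the dial's vertical axis, 93 mm up, in the middle of the black bar grip (60 mm long along this x, 16 mm thick along y, from 74 to 108 mm above the worktop; below 80 mm a round foot 44 mm across). +x points to the white mark. The dark grey dial under it is 92 mm across, its top 72 mm up.
- dial_mark (a point): Outer end of the middle of the 6 mm wide white mark, on the upper rim of the dial, 46 mm from its axis.
- pointer_tip (a point): Point on the dial's rim at the tip of the fixed red pointer, 46 mm from the dial's axis, 72 mm up; +x points outward. The pointer, 16 mm wide and 73 mm high, stands on a silver flange 112 mm across round the dial; it is set 2.0 to 3.14 rad from the mark's start, to either side.
- dial (a joint): Angle of the dial (rad), 0 at the start, anticlockwise from above positive, range -3.5 to 3.5; friction about 0.08 N m; stays where it is left.
- small_amber: Bystander: small amber bottle with white cap, 50 mm diameter, 101 mm tall; origin under its centre.
- white_bottle: Bystander: white plastic bottle with dark blue cap, 50 mm diameter, 95 mm tall; origin under its centre.
- yellow_tape: Bystander: roll of yellow tape lying flat, 66 x 76 x 12 mm; origin under its centre.
- beaker: Bystander: beaker, 60 mm across, 68 mm tall; origin under its centre.

How it is judged:
By the outcome, as a careful person would: the job done as asked, in the order asked, and still so for the second after the job is handed in, with the robot touching nothing.
It also fails if it takes over 64 s, if anything falls off the work surface, if the arm or the gripper's body presses on something with over 40 N, if the wrist force passes 120 N, or if a joint passes its speed limit or range.

## Working session

There is one attempt and no reset: what is moved stays moved. The work goes in short steps, Python scripts to look and compute and a tool call to move; the robot and the scene stay as the last step left them, time stands still between calls to the robot, and variables do not carry over. Pictures are saved under pics/ and viewed, at most 11 in all, crops included, and the job is handed in when it is done.

Besides the shell and the picture viewer there is one more tool, called after "Request:" as name(argument=value, ...) on one line, values as JSON. servo_tool: Moves the arm, as the interface text tells. Its arguments: {"type":"object","properties":{"plan":{"type":"array"},"force":{"type":"number"}},"required":["plan"]}

```bash
mkdir -p pics; ls
python3 - <<'E'
from station import robot, eyes
import cv2
for n in("scene","top"):
    im=eyes.capture(n); cv2.imwrite(f"pics/{n}0.png",cv2.resize(im[:,:,::-1],(800,600),interpolation=cv2.INTER_CUBIC)); cv2.imwrite(f"{n}0raw.png",im[:,:,::-1]); print(eyes.camera_info(n))
s=robot.sense();print(s["clock"],s["position"],s["ee_rot"],s["gripper_width"])
E
```

```text
pics
{'fovy': 53.18996947883342, 'cx': 257.61916817418177, 'cy': 196.74869181548058, 'rvec': array([ 1.05521374, -2.27644299,  1.19192519]), 'tvec': array([0.39447683, 0.31270996, 1.06879083])}
{'fovy': 50.817029737946385, 'cx': 253.052938515905, 'cy': 191.00668203000305, 'rvec': array([ 2.17291022, -2.11837161,  0.18120305]), 'tvec': array([0.02437203, 0.55356467, 1.1253203 ])}
0.1 [ 0.1343345  -0.53309811  0.23879614] [[ 9.69703717e-01  2.44284057e-01 -2.83870600e-05]
 [ 2.44283900e-01 -9.69702950e-01  1.25128814e-03]
 [ 2.78142727e-04 -1.22031326e-03 -9.99999217e-01]] 0.08496373464710502
```

View pics/scene0.png

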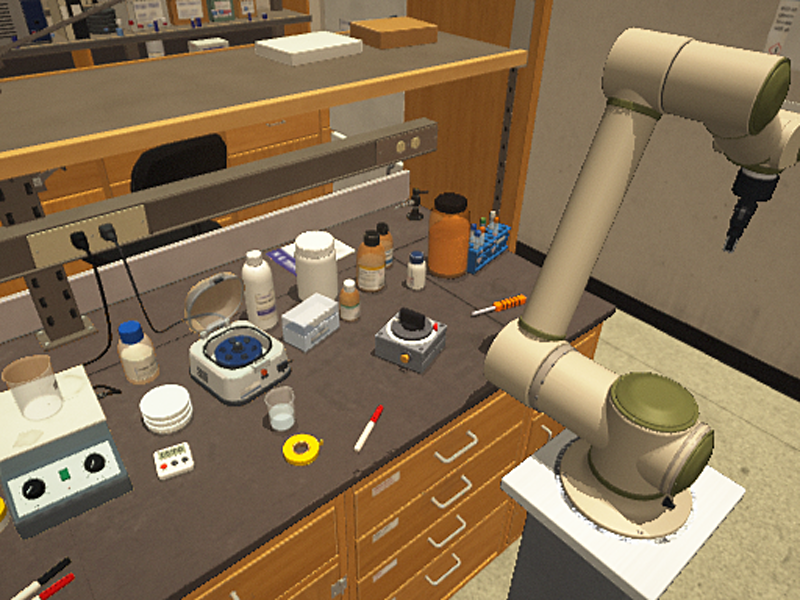

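View pics/top0.png

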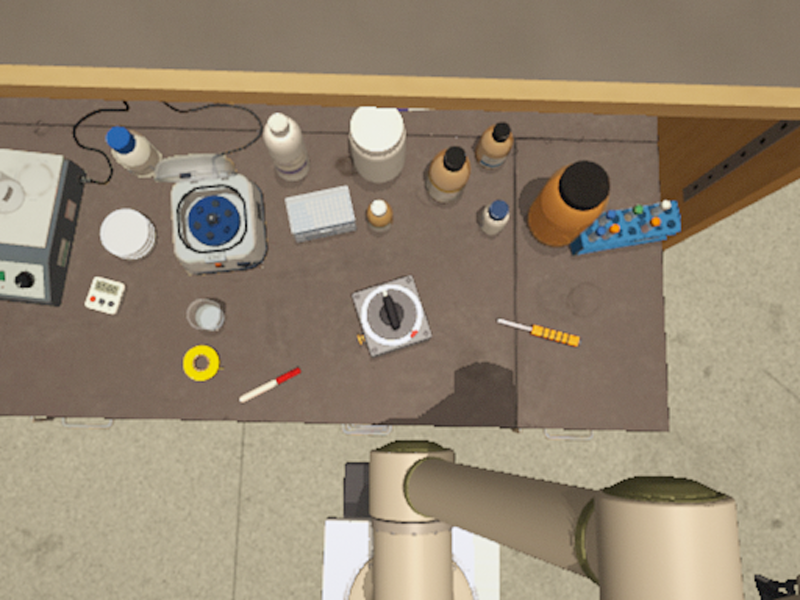

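The scene view shows the stage at about (410,335) and the punch at (500,305). In the top view (800 px wide), the stage is at (392,315) with its brass head at (361,340). The red pointer is at (414,334) and the white mark at (384,293). The punch's orange body is at (555,336) and its nose tip at (499,321).

```bash
cat > h.py <<'E'
import numpy as np, cv2
from station import robot, eyes
def cam(n):
    c=eyes.camera_info(n); f=192/np.tan(np.radians(c["fovy"]/2)); R=cv2.Rodrigues(np.array(c["rvec"]))[0]; t=np.array(c["tvec"])
    K=np.array([[f,0,c["cx"]],[0,f,c["cy"]],[0,0,1]]); return K,R,t
def ray(n,uv,z):
    K,R,t=cam(n); uv=np.atleast_2d(np.array(uv,float)); d=np.c_[uv,np.ones(len(uv))]@np.linalg.inv(K).T@R; o=-R.T@t
    return o+d*((z-o[2])/d[:,2])[:,None]
def proj(n,P):
    K,R,t=cam(n); p=(np.atleast_2d(P)@R.T+t)@K.T; return p[:,:2]/p[:,2:]
def big(im,x0,x1,y0,y1,s,name): cv2.imwrite(name,cv2.resize(im[y0:y1,x0:x1,::-1],None,fx=s,fy=s,interpolation=cv2.INTER_CUBIC))
E
python3 - <<'E'
from h import *
im=cv2.imread("top0raw.png")[:,:,::-1]; sc=cv2.imread("scene0raw.png")[:,:,::-1]
a=cv2.resize(im[170:235,220:290],None,fx=8,fy=8,interpolation=cv2.INTER_CUBIC)[:,:,::-1]
b=cv2.resize(sc[190:245,235:290],None,fx=4.5,fy=9.45,interpolation=cv2.INTER_CUBIC)[:,:,::-1]
cv2.imwrite("pics/crop1.png",np.hstack([a,cv2.resize(b,(240,520))]))
def mask(i,lo,hi,reg):
    h=cv2.cvtColor(np.ascontiguousarray(i),cv2.COLOR_RGB2HSV); m=cv2.inRange(h,lo,hi); k=np.zeros_like(m); x0,x1,y0,y1=reg; k[y0:y1,x0:x1]=m[y0:y1,x0:x1]; return k
m=mask(im,(8,120,120),(28,255,255),(325,375,195,230)); m=cv2.morphologyEx(m,cv2.MORPH_CLOSE,np.ones((3,3)))
c=max(cv2.findContours(m,0,2)[0],key=cv2.contourArea); r=cv2.minAreaRect(c); print("orange",r, ray("top",cv2.boxPoints(r),.018).round(4), ray("top",r[0],.014))
print("nosetip",ray("top",[(499/800*512,321/600*384)],.009))
m=mask(im,(0,150,100),(6,255,255),(225,280,175,232)); y,x=np.nonzero(m); print("red",x.mean(),y.mean(),len(x)); print(np.c_[x,y][::2].tolist())
E
```

```text
orange ((355.0, 214.5), (30.784732818603516, 7.279580593109131), 15.255120277404785) [[ 0.4952 -0.2164  0.018 ]
 [ 0.5161 -0.2222  0.018 ]
 [ 0.4944 -0.3095  0.018 ]
 [ 0.4736 -0.3034  0.018 ]] [[ 0.49525241 -0.2639767   0.014     ]]
nosetip [[ 0.52002927 -0.15962594  0.009     ]]
red 264.25 213.125 8
[[264, 212], [266, 212], [265, 213], [264, 214]]
```

View pics/crop1.png

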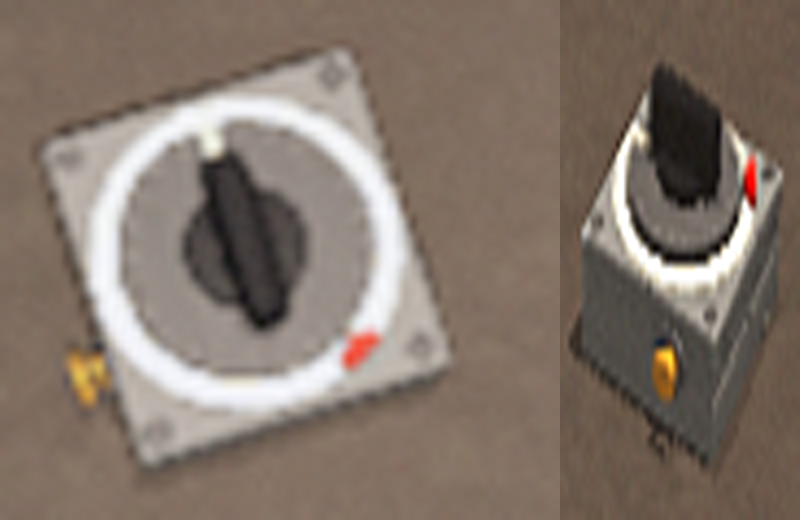

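The crop shows the dial centre at about (247,249), the white mark's outer end at (210,135) and the red pointer at (362,350). The housing's top corners are at (42,150), (345,48), (450,362) and (145,465), and the brass head is at the left. Next I'll work out the poses.

Run:
```python
from h import *
im=cv2.imread("top0raw.png")[:,:,::-1]
f=lambda a:(np.array(a,float)+.5)/8-.5+[220,170]
C=ray("top",f([(42,150),(345,48),(450,362),(145,465)]),.06); print(C.round(4), "sides",np.linalg.norm(C-np.roll(C,-1,0),axis=1)*1e3,C.mean(0))
h=cv2.cvtColor(np.ascontiguousarray(im),cv2.COLOR_RGB2HSV)
m=((h[:,:,2]>215)&(h[:,:,1]<40)).astype(np.uint8); k=np.zeros_like(m);k[178:225,228:275]=m[178:225,228:275]
c=max(cv2.findContours(k,0,1)[0],key=cv2.contourArea); e=cv2.fitEllipse(c); print(e,ray("top",e[0],.066))
ux=(C[0]-C[3]+C[1]-C[2]); uy=(C[0]-C[1]+C[3]-C[2]); print("yaw",np.arctan2(ux[1],ux[0]),np.arctan2(-uy[0],uy[1]))
P=ray("top",f([(362,350),(210,138)]),.072); print("pointer,mark",P)
o=ray("top",e[0],.066)[0]
for p in P: d=p-o; print(np.hypot(*d[:2]),np.arctan2(d[1],d[0]))
```

```text
[[ 0.5557  0.1192  0.06  ]
 [ 0.5956  0.0121  0.06  ]
 [ 0.4838 -0.0273  0.06  ]
 [ 0.4448  0.0792  0.06  ]] sides [114.32071021 118.60674478 113.41774958 117.95881443] [0.51997439 0.04579802 0.06      ]
((250.27871704101562, 201.1316680908203), (36.12986755371094, 36.56990432739258), 63.6132926940918) [[0.52003315 0.04579776 0.066     ]]
yaw 0.3423880147023951 0.353775236872909
pointer,mark [[0.48598663 0.00434212 0.072     ]
 [0.55964517 0.05945625 0.072     ]]
0.05364452803091075 -2.2583763980153795
0.04190066965247971 0.33204068312514373
```

Request:
servo_tool(plan=[5,4,0,0,0,0.18,0,10,8,0,0,0,0.36,0.2,15,12,0,0,0,0.54,0.4,20,16,0,0,0,0.72,0.4,25,20,0,0,0,0.9,0.4,30,23,-2,0,0,1.08,0.4,34,26,-5,0,0,1.087,0.4,36.1,26.9,-8,0,0,1.087,0.4,36.1,26.9,-11,0,0,1.087,0.4,36.1,26.9,-11,0,0,1.087,0.4])

```text
clock: 1.35
position: [0.4946, -0.2634, 0.1273]
ee_rot: [[0.234, 0.972, -0.004], [0.972, -0.234, 0.003], [0.002, -0.005, -1.0]]
force: [0.1, -0.6, 0.9]
gripper_width: 0.051
finger_force: 0.0
```

Request:
servo_tool(plan=[0,0,-5,0,0,0,0.4,0,0,-9,0,0,0,0.4,0,0,-11,0,0,0,0.4,0,0,-11.5,0,0,0,0.4,0,0,-11.5,0,0,0,0.4], force=80)

```text
clock: 1.98
position: [0.4958, -0.265, 0.0155]
ee_rot: [[0.235, 0.972, 0.001], [0.972, -0.235, -0.001], [-0.001, 0.002, -1.0]]
force: [-0.4, 0.5, -0.0]
gripper_width: 0.0508
finger_force: 0.0
```

Run:
```python
from h import *
im=eyes.capture("scene"); im2=eyes.capture("top")
u=proj("scene",[[.5,-.26,.02]])[0].astype(int); v=proj("top",[[.5,-.24,.02]])[0].astype(int)
a=cv2.resize(im[u[1]-40:u[1]+40,u[0]-40:u[0]+40],(400,400));b=cv2.resize(im2[v[1]-40:v[1]+40,v[0]-40:v[0]+40],(400,400))
cv2.imwrite("pics/g1.png",np.hstack([a,b])[:,:,::-1]); print(robot.sense()["position"])
```

```text
[ 0.49589526 -0.2648882   0.01571764]
```

View pics/g1.png

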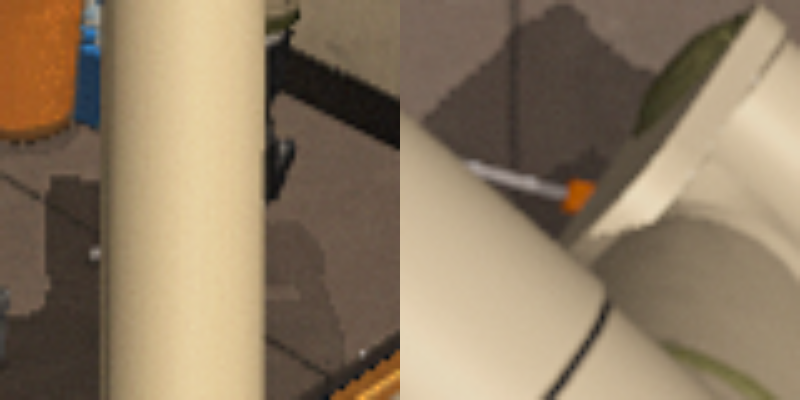

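The arm hides most of the punch here: only the nose and the front of the orange body show, and they are aligned. I'll close the gripper.

Request:
servo_tool(plan=[0,0,-0.45,0,0,0,0.4,0,0,-0.45,0,0,0,0.4,0,0,-0.45,0,0,0,0.8,0,0,-0.45,0,0,0,0.9,0,0,-0.45,0,0,0,1,0,0,-0.45,0,0,0,1])

```text
clock: 2.82
position: [0.4954, -0.2643, 0.0102]
ee_rot: [[0.235, 0.972, 0.0], [0.972, -0.235, -0.0], [-0.0, 0.0, -1.0]]
force: [-1.3, 1.0, 5.9]
gripper_width: 0.0162
finger_force: 79.2
```

Request:
servo_tool(plan=[0,0,3,0,0,0,1,0,0,6,0,0,0,1,2,3,7,0,0,0.15,1,4,6,7,0,0,0.3,1,6,9,7,0,0,0.45,1,7.5,10.7,7,0,0,0.584,1,7.5,10.7,5,0,0,0.584,1,7.5,10.7,3,0,0,0.584,1,7.5,10.7,3,0,0,0.584,1,7.5,10.7,3,0,0,0.584,1])

```text
clock: 4.08
position: [0.5706, -0.1575, 0.0403]
ee_rot: [[-0.34, 0.94, 0.001], [0.94, 0.34, -0.0], [-0.0, 0.0, -1.0]]
force: [-0.2, -0.6, -0.9]
gripper_width: 0.0159
finger_force: 78.5
```

Run:
```python
from h import *
im=eyes.capture("scene"); im2=eyes.capture("top"); s=robot.sense(); print(s["position"],s["force"],s["gripper_width"])
cv2.imwrite("s1.png",im[:,:,::-1]);cv2.imwrite("t1.png",im2[:,:,::-1])
Q=[.545,-.06,.035]
u=proj("scene",[Q])[0].astype(int); v=proj("top",[Q])[0].astype(int); print(u,v)
big(im2,v[0]-50,v[0]+50,v[1]-37,v[1]+38,8,"pics/t1.png");big(im,u[0]-50,u[0]+50,u[1]-37,u[1]+38,8,"pics/s1.png")
```

```text
[ 0.57070556 -0.15757473  0.04063659] [-0.50794444 -0.08206622 -1.80177487] 0.01608162287814081
[280 201] [286 194]
```

View pics/t1.png

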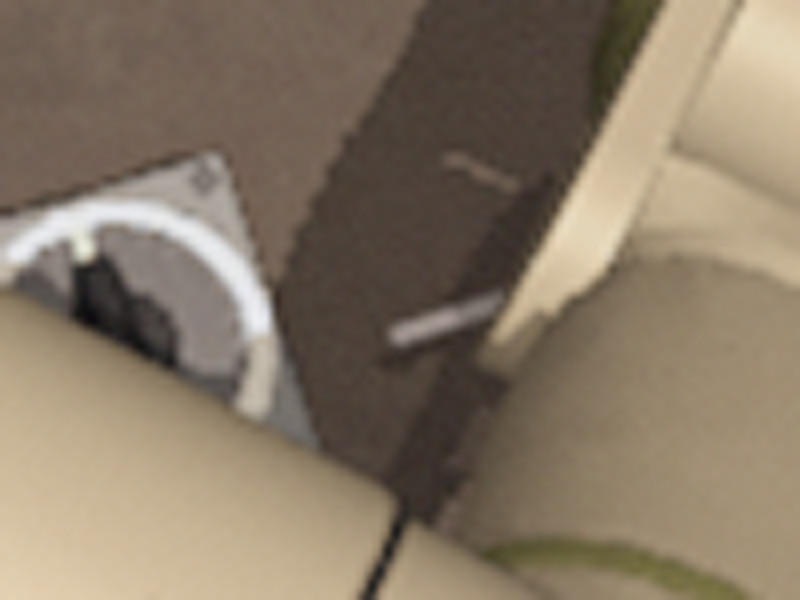

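View pics/s1.png

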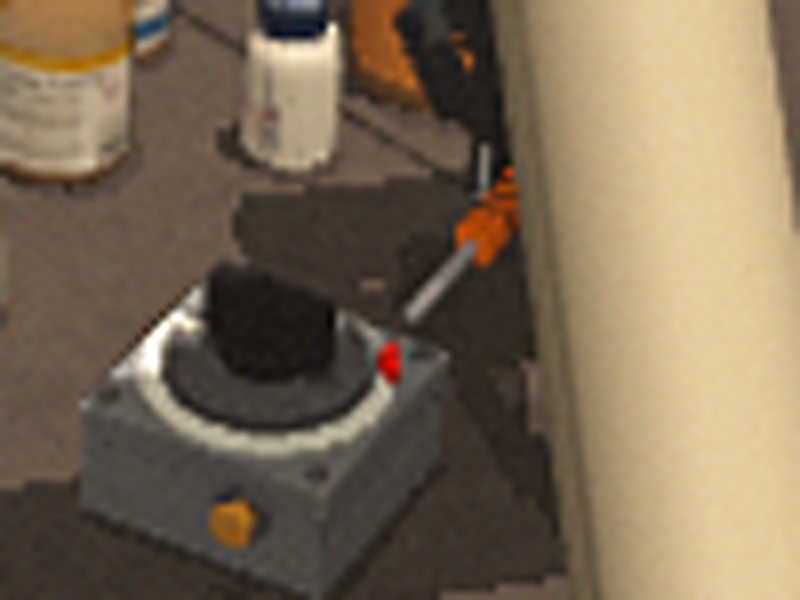

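The top crop shows the nose tip at (390,338) with its axis running up to (497,300). The scene crop shows the tip at (408,316), the nose base at (470,250) and the brass head at (232,523). I'll triangulate the tip and the head.

```bash
cat >> h.py <<'E'
def tri(us,ut):
    A=[cam(n) for n in("scene","top")]; P=[K@np.c_[R,t] for K,R,t in A]
    X=cv2.triangulatePoints(P[0],P[1],np.array(us,float).reshape(2,1),np.array(ut,float).reshape(2,1)).ravel(); return X[:3]/X[3]
E
python3 - <<'E'
from h import *
g=lambda a,o:(np.array(a,float)+.5)/8-.5+o
ts=g((408,316),[230,164]); tt=g((391,338),[236,157])
p=np.array([.5331,-.0537,.039]); X=tri(ts,tt); print("tip",X,"pred",p,"reproj err px",ts-proj("scene",p),tt-proj("top",p))
print("top ray z=.039 tip, back",ray("top",[tt,g((497,300),[236,157])],.039))
y=.347; bx=np.array([np.cos(y),np.sin(y),0]); by=np.array([-np.sin(y),np.cos(y),0]); c=np.array([.520,.0458,0])
b=c-.022*bx-.058*by+[0,0,.035]; print("bore",b)
# head: top0 crop origin 220,170 ; scene
hs=g((232,523),[230,164]); ht=g((75,377),[220,170])
H=tri(hs,ht); print("head",H,"in bore frame",(H-b)@bx,(H-b)@by,H[2]-.035)
for n,q,(a) in(("scene",hs,0),):
  for k in (.124,.128,.132): print(k,hs-proj("scene",b+k*by))
# corner check in scene: housing top corners
for sx,sy,q in((-1,-1,(320,492)),(1,-1,(447,353)),(-1,1,(82,402))):
  P=c+sx*.06*bx+sy*.058*by+[0,0,.06]; print("corner err",g(q,[230,164])-proj("scene",P))
d=tri(ts,tt)-b; print("tip in bore frame",d@bx,d@by,d[2])
E
```

```text
tip [ 0.53402626 -0.0524597   0.03715009] pred [ 0.5331 -0.0537  0.039 ] reproj err px [[-0.7798103   0.37691816]] [[-0.23759172  0.04515312]]
top ray z=.039 tip, back [[ 0.53294996 -0.05301307  0.039     ]
 [ 0.54787352 -0.09132971  0.039     ]]
bore [ 0.51903579 -0.01622476  0.035     ]
head [0.47706175 0.10572174 0.03607279] in bore frame 0.001999070197686463 0.12895259797662237 0.0010727926977996335
0.124 [[-1.14465542  0.39385147]]
0.128 [[-0.56584932 -0.27160524]]
0.132 [[ 0.01556297 -0.94005828]]
corner err [[-16.93348841  18.0713909 ]]
corner err [[28.81760748 10.93203679]]
corner err [[-31.39877103 -11.36367781]]
tip in bore frame 0.0017742789788911528 -0.03917316429288221 0.0021500850923431986
```

Run:
```python
from h import *
g=lambda a,o:(np.array(a,float)+.5)/8-.5+o
y=.347; bx=np.array([np.cos(y),np.sin(y),0]); by=np.array([-np.sin(y),np.cos(y),0]); c=np.array([.520,.0458,0])
for sx,sy,q in((-1,1,(320,494)),(-1,-1,(447,353)),(1,1,(82,402))):
  P=c+sx*.06*bx+sy*.058*by+[0,0,.06]; print("corner err",g(q,[230,164])-proj("scene",P), ray("scene",g(q,[230,164]),.06)[0]-P)
t=ray("scene",g([(408,316),(470,250)],[230,164]),.037); d=t[0]-t[1];print(t,np.linalg.norm(d))
# orange blob in scene: nose base expected along axis
p=np.array([.5331,-.0537,.039]); print((proj("scene",[p,p-.065*by,p-[0,0,.002]-.0*by,p-[0,0,.002]-.065*by])-[230,164]+.5)*8-.5)
print((proj("top",[p,p-.04*by])-[236,157]+.5)*8-.5)
```

```text
corner err [[-1.64877103  0.13632219]] [ 2.92092722e-03  4.67120177e-03 -5.55111512e-17]
corner err [[-1.05848841  0.6963909 ]] [-5.58898143e-04  5.72927320e-03  5.55111512e-17]
corner err [[-0.15600843  0.16940165]] [-3.95439232e-04  9.98913909e-04 -5.55111512e-17]
[[ 0.53511617 -0.05185379  0.037     ]
 [ 0.55465944 -0.1109851   0.037     ]] 0.06227721435449071
[[414.2384824  312.98465471]
 [475.27914461 243.06032333]
 [413.97759204 316.51875358]
 [474.97788123 246.53617332]]
[[392.90073375 337.63877501]
 [496.93900974 303.18938439]]
```

Request:
servo_tool(plan=[0,0,-0.35,0,0,0,1,-0.34,0.94,-0.35,0,0,0,1,-0.68,1.88,-0.35,0,0,0,1,-1.02,2.82,-0.35,0,0,0,1,-1.16,3.2,-0.35,0,0,0,1,-1.26,3.48,-0.35,0,0,0,1,-1.36,3.76,-0.35,0,0,0,1,-1.43,3.95,-0.35,0,0,0,1,-1.43,3.95,-0.35,0,0,0,1])

```text
clock: 5.3
position: [0.556, -0.1178, 0.0363]
ee_rot: [[-0.34, 0.94, -0.0], [0.94, 0.34, 0.0], [0.0, -0.0, -1.0]]
force: [-0.3, -0.2, -1.5]
gripper_width: 0.016
finger_force: 78.5
```

Request:
servo_tool(plan=[-0.1,0.28,0,0,0,0,1,-0.2,0.56,0,0,0,0,1,-0.31,0.85,0,0,0,0,1,-0.41,1.13,0,0,0,0,1,-0.51,1.41,0,0,0,0,1,-0.61,1.69,0,0,0,0,1,-0.71,1.97,0,0,0,0,1,-0.82,2.26,0,0,0,0,1])

```text
clock: 6.3
position: [0.5489, -0.0967, 0.0369]
ee_rot: [[-0.34, 0.94, 0.003], [0.94, 0.34, -0.003], [-0.004, 0.002, -1.0]]
force: [2.2, -7.6, -2.6]
gripper_width: 0.0161
finger_force: 78.5
```

Request:
servo_tool(plan=[-0.1,0.28,0,0,0,0,1,-0.2,0.56,0,0,0,0,1,-0.31,0.85,0,0,0,0,1,-0.38,1.05,0,0,0,0,1,-0.44,1.22,0,0,0,0,1,-0.5,1.38,0,0,0,0,1])

```text
clock: 7.05
position: [0.5439, -0.0828, 0.0369]
ee_rot: [[-0.34, 0.94, 0.003], [0.94, 0.34, -0.003], [-0.004, 0.002, -1.0]]
force: [1.1, -6.8, -2.1]
gripper_width: 0.0161
finger_force: 78.5
```

Request:
servo_tool(plan=[-0.05,0.14,0,0,0,0,1,-0.1,0.28,0,0,0,0,1,-0.1,0.28,0,0,0,0,1])

```text
clock: 7.42
position: [0.5438, -0.0814, 0.0373]
ee_rot: [[-0.341, 0.94, 0.005], [0.94, 0.341, -0.006], [-0.007, 0.003, -1.0]]
force: [3.6, -14.0, -2.8]
gripper_width: 0.0161
finger_force: 78.5
```

Request:
servo_tool(plan=[-0.05,0.14,0,0,0,0,1,-0.1,0.28,0,0,0,0,1,-0.1,0.28,0,0,0,0,1])

```text
clock: 7.8
position: [0.5443, -0.0809, 0.038]
ee_rot: [[-0.341, 0.94, 0.009], [0.94, 0.341, -0.01], [-0.013, 0.005, -1.0]]
force: [5.5, -24.6, -2.0]
gripper_width: 0.016
finger_force: 78.6
```

Run:
```python
from h import *
im=eyes.capture("scene"); im2=eyes.capture("top"); print(robot.sense()["position"],robot.sense()["force"])
y=.347; bx=np.array([np.cos(y),np.sin(y),0]); by=np.array([-np.sin(y),np.cos(y),0]); b=np.array([.519,-.0162,.035])
u=proj("scene",b+.14*by)[0].astype(int);v=proj("top",b+.14*by)[0].astype(int)
a=cv2.resize(im[u[1]-30:u[1]+30,u[0]-30:u[0]+30],(400,400));q=cv2.resize(im2[v[1]-30:v[1]+30,v[0]-30:v[0]+30],(400,400))
cv2.imwrite("pics/p1.png",np.hstack([a,q])[:,:,::-1]);print(u,v)
for k in(.121,.127,.157,.163):print(k,((proj("scene",b+k*by)-u+30)*6.67).round())
```

```text
[ 0.54428915 -0.08091648  0.0379869 ] [  4.80924869 -25.0222034   -2.38955124]
[257 231] [225 218]
0.121 [[221. 180.]]
0.127 [[215. 187.]]
0.157 [[186. 221.]]
0.163 [[180. 228.]]
```

View pics/p1.png

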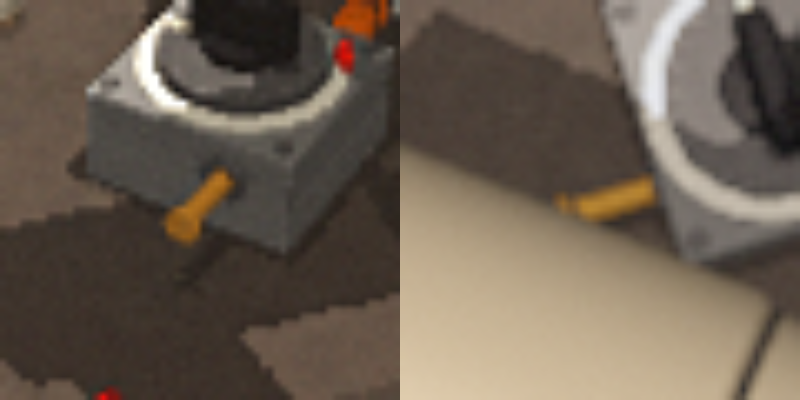

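The pin's brass shaft stands about 36 mm out on the left, with its head at (183,222) in the left half, and the force has risen to 25 N. The pin is at its stop, so I'll retract.

Request:
servo_tool(plan=[0.2,-0.56,0,0,0,0,1,0.68,-1.88,0,0,0,0,1,1.36,-3.76,0,0,0,0,1,2.04,-5.64,0,0,0,0,1,2.72,-7.52,0,0,0,0,1,2.72,-8.5,2,0,0,0,1,1,-11.5,3,0,0,-0.15,1,-1.5,-14.5,3,0,0,-0.3,1,-3.5,-17.5,3,0,0,-0.45,1,-4.6,-18.8,2,0,0,-0.58,1])

```text
clock: 9.15
position: [0.4944, -0.2665, 0.0568]
ee_rot: [[0.237, 0.971, 0.001], [0.971, -0.237, -0.001], [-0.001, 0.002, -1.0]]
force: [1.0, 1.1, -2.2]
gripper_width: 0.0161
finger_force: 78.6
```

Request:
servo_tool(plan=[0,0,-2,0,0,0,1,0,0,-3.5,0,0,0,1,0,0,-4.2,0,0,0,1,0,0,-4.3,0,0,0,1,0,0,-4.3,0,0,0,1])

```text
clock: 9.78
position: [0.4952, -0.2639, 0.0137]
ee_rot: [[0.23, 0.973, 0.001], [0.973, -0.23, -0.001], [-0.0, 0.001, -1.0]]
force: [0.3, -0.4, -1.3]
gripper_width: 0.0164
finger_force: 78.6
```

Another 3 mm down, then open slowly and rise.

Request:
servo_tool(plan=[0,0,-0.2,0,0,0,1,0,0,-0.32,0,0,0,1,0,0,-0.32,0,0,0,1])

```text
clock: 10.15
position: [0.4949, -0.2638, 0.0102]
ee_rot: [[0.231, 0.973, 0.0], [0.973, -0.231, -0.0], [-0.0, 0.0, -1.0]]
force: [-0.2, -1.2, -1.0]
gripper_width: 0.0164
finger_force: 78.8
```

Request:
servo_tool(plan=[0,0,0,0,0,0,0.75,0,0,0,0,0,0,0.6,0,0,0,0,0,0,0.4,0,0,0,0,0,0,0.4,0,0,3,0,0,0,0.4,0,0,8,0,0,0,0.4,0,0,13,0,0,0,0.4,0,0,15,0,0,0,0.4])

```text
clock: 11.15
position: [0.4955, -0.2643, 0.1632]
ee_rot: [[0.231, 0.973, 0.003], [0.973, -0.231, -0.003], [-0.002, 0.004, -1.0]]
force: [0.7, -0.6, -0.2]
gripper_width: 0.0513
finger_force: 0.0
```

Request:
servo_tool(plan=[0.2,3.1,0,0,0,0.18,0.4,0.5,6.2,0,0,0,0.36,0.4,0.75,9.3,0,0,0,0.54,0.4,1,12.4,0,0,0,0.72,0.4,1.25,15.5,0,0,0,0.9,0.4,1.5,18.6,0,0,0,1.08,0.4,1.75,21.7,0,0,0,1.26,0.4,2,24.8,0,0,0,1.44,0.4,2.25,27.9,0,0,0,1.62,0.4,2.45,31,0,0,0,1.8,0.4])

```text
clock: 12.4
position: [0.5193, 0.0472, 0.1602]
ee_rot: [[-1.0, -0.002, 0.0], [-0.002, 1.0, -0.0], [-0.0, -0.0, -1.0]]
force: [0.1, 0.5, -0.4]
gripper_width: 0.0511
finger_force: 0.0
```

Request:
servo_tool(plan=[0,0,0,0,0,0.17,0.4,0,0,0,0,0,0.334,0.4,0,0,0,0,0,0.334,0.4,0,0,0,0,0,0.334,0.4])

```text
clock: 12.9
position: [0.5193, 0.0461, 0.1601]
ee_rot: [[-0.947, -0.321, -0.0], [-0.321, 0.947, -0.0], [0.0, 0.0, -1.0]]
force: [1.0, 0.2, -0.3]
gripper_width: 0.0513
finger_force: 0.0
```

Run:
```python
from h import *
im=eyes.capture("scene"); im2=eyes.capture("top");s=robot.sense(); print(s["position"],s["ee_rot"],s["joint_positions"])
u=proj("scene",[.52,.0458,.09])[0].astype(int);v=proj("top",[.48,-.09,.09])[0].astype(int)
a=cv2.resize(im[u[1]-30:u[1]+30,u[0]-30:u[0]+30],(400,400));q=cv2.resize(im2[v[1]-85:v[1]+85,v[0]-85:v[0]+85],(400,400))
cv2.imwrite("pics/d1.png",np.hstack([a,q])[:,:,::-1]);print(u,v)
```

```text
[0.51934591 0.04608265 0.1601242 ] [[-9.46695814e-01 -3.22128910e-01 -2.19573120e-05]
 [-3.22128910e-01  9.46695815e-01  5.17837463e-06]
 [ 1.91187912e-05  1.19754306e-05 -1.00000000e+00]] [-1.38813947e-01  4.05012145e-01  1.50589257e+00  2.21735796e-06
  1.23071041e+00 -2.03758842e+00]
[263 203] [299 215]
```

View pics/d1.png

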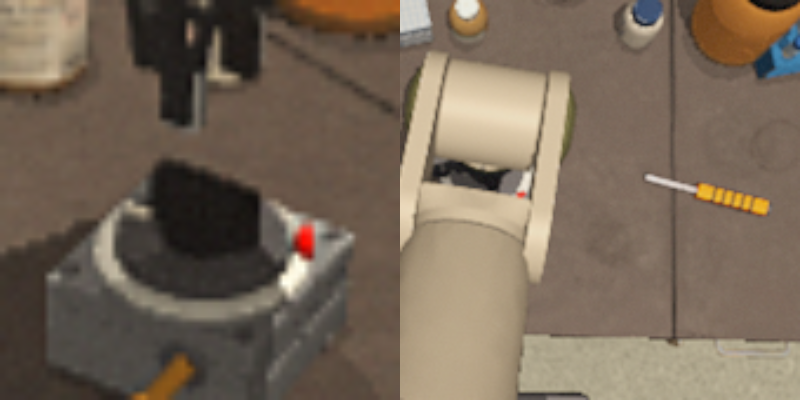

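The punch lies flat on the worktop, well clear, with its body at (732,198) in the right half. The gripper is above the bar grip, so I'll descend and close.

Request:
servo_tool(plan=[0,0,-3,0,0,0,0.4,0,0,-5.5,0,0,0,0.4,0,0,-6.75,0,0,0,0.4,0,0,-6.75,0,0,0,0.4,0,0,-6.75,0,0,0,0.7,0,0,-6.75,0,0,0,0.85,0,0,-6.75,0,0,0,1,0,0,-6.75,0,0,0,1,0,0,-6.75,0,0,0,1], force=40)

```text
clock: 14.12
position: [0.5194, 0.0472, 0.0937]
ee_rot: [[-0.946, -0.324, 0.001], [-0.324, 0.946, 0.002], [-0.002, 0.001, -1.0]]
force: [-2.3, 6.7, 4.9]
gripper_width: 0.0152
finger_force: 41.4
```

Request:
servo_tool(plan=[-0.05,0.13,0,0,0,0,1,-0.05,0.13,0,0,0,-0.15,1,-0.05,0.13,0,0,0,-0.3,1,-0.05,0.13,0,0,0,-0.45,1,-0.05,0.13,0,0,0,-0.6,1,-0.05,0.13,0,0,0,-0.75,1,-0.05,0.13,0,0,0,-0.9,1,-0.05,0.13,0,0,0,-1.05,1,-0.05,0.13,0,0,0,-1.2,1,-0.05,0.13,0,0,0,-1.2,1])

```text
clock: 15.38
position: [0.5195, 0.0479, 0.0936]
ee_rot: [[-0.644, 0.765, 0.002], [0.765, 0.644, 0.001], [-0.001, 0.002, -1.0]]
force: [0.2, 3.7, 6.7]
gripper_width: 0.0155
finger_force: 41.6
```

Request:
servo_tool(plan=[0,0,0,0,0,-0.15,1,0,0,0,0,0,-0.3,1,0,0,0,0,0,-0.45,1,0,0,0,0,0,-0.6,1,0,0,0,0,0,-0.75,1,0,0,0,0,0,-0.9,1,0,0,0,0,0,-1.05,1,0,0,0,0,0,-1.2,1,0,0,0,0,0,-1.35,1,0,0,0,0,0,-1.39,1])

```text
clock: 16.62
position: [0.5203, 0.0479, 0.0937]
ee_rot: [[0.638, 0.77, 0.004], [0.77, -0.638, 0.001], [0.003, 0.003, -1.0]]
force: [4.4, 4.4, 4.1]
gripper_width: 0.0153
finger_force: 41.3
```

Run:
```python
from h import *
im=eyes.capture("scene"); im2=eyes.capture("top");s=robot.sense(); R=s["ee_rot"];print(s["position"],np.arctan2(R[1][0],R[0][0]),s["force"])
cv2.imwrite("s2.png",im[:,:,::-1])
u=proj("scene",[.52,.0458,.08])[0].astype(int);v=proj("top",[.52,.0458,.07])[0].astype(int);print(u,v)
a=cv2.resize(im[u[1]-25:u[1]+25,u[0]-25:u[0]+25],(400,400),interpolation=cv2.INTER_CUBIC);q=cv2.resize(im2[v[1]-25:v[1]+25,v[0]-25:v[0]+25],(400,400),interpolation=cv2.INTER_CUBIC)
cv2.imwrite("pics/d2.png",np.hstack([a,q])[:,:,::-1])
```

```text
[0.52027171 0.04793279 0.09367627] 0.8804771455075213 [4.82578437 3.4882291  3.98042525]
[263 205] [250 200]
```

View pics/d2.png

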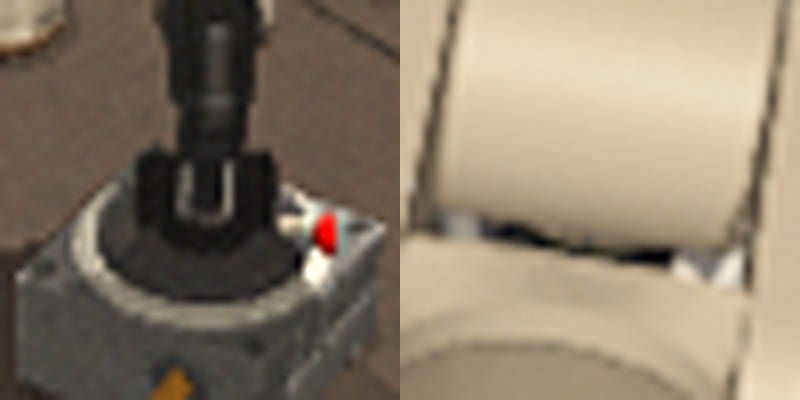

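The left half shows the white mark at about (290,218), close to the red pointer at (322,233). The arm blocks the top view. I'll release and move aside for a clean look.

Request:
servo_tool(plan=[0,0,0,0,0,0,0.8,0,0,0,0,0,0,0.6,0,0,0,0,0,0,0.4,0,0,0,0,0,0,0.4,0,0,3,0,0,0,0.4,0,0,7,0,0,0,0.4,0,-5,9,0,0,0,0.4,-2,-11,11,0,0,0,0.4,-5,-17,13,0,0,0,0.4,-8,-23,15,0,0,0,0.4])

```text
clock: 17.98
position: [0.4458, -0.1679, 0.2378]
ee_rot: [[0.636, 0.772, 0.0], [0.772, -0.636, -0.0], [-0.0, 0.0, -1.0]]
force: [0.9, -1.1, 0.3]
gripper_width: 0.051
finger_force: 0.0
```

Request:
servo_tool(plan=[-4,-5,0,0,0,0,0.4,-8,-9.5,0,0,0,0,0.4,-12,-14,0,0,0,0,0.4,-16,-19,0,0,0,0,0.4,-20,-23,0,0,0,0,0.4,-22,-25,0,0,0,0,0.4,-22,-25,0,0,0,0,0.4])

```text
clock: 18.85
position: [0.2257, -0.4174, 0.237]
ee_rot: [[0.638, 0.77, -0.0], [0.77, -0.638, 0.0], [0.0, -0.0, -1.0]]
force: [0.1, -0.7, -0.1]
gripper_width: 0.0511
finger_force: 0.0
```

Run:
```python
from h import *
ims=[eyes.capture("top").astype(float) for _ in range(1)]; im=ims[0].astype(np.uint8); cv2.imwrite("t3.png",im[:,:,::-1]);s=robot.sense();print(s["position"],s["clock"])
big(im,225,280,178,228,11,"pics/d3.png")
```

```text
[ 0.22658482 -0.41641203  0.2370549 ] 18.9
```

View pics/d3.png

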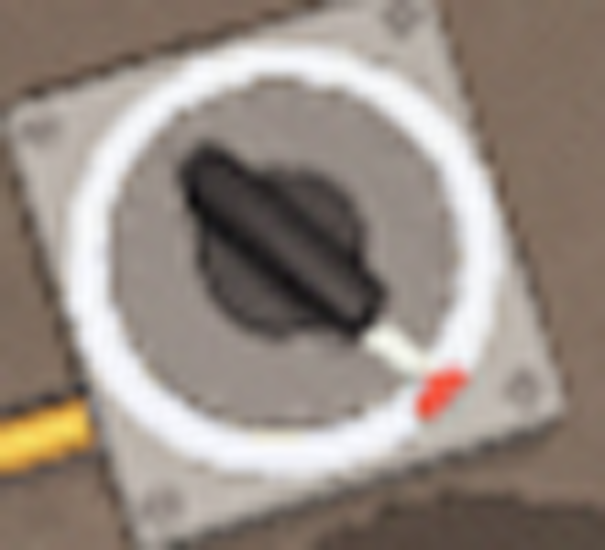

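The mark's middle is at about (397,350) and the red pointer's centre at (443,394), with the dial centre at (283,259). They are nearly aligned, so I'll measure the gap with masks.

Run:
```python
from h import *
im=cv2.imread("t3.png")[:,:,::-1].astype(float)[178:228,225:280]
B=cv2.resize(im,None,fx=11,fy=11,interpolation=cv2.INTER_CUBIC); T=lambda p:(np.array(p,float)+.5)/11-.5+[225,178]
r,g,b=B[...,0],B[...,1],B[...,2]
red=(r-g>70); L=(r+g+b)/3
fl=((L>200)).astype(np.uint8); 
c=max(cv2.findContours(fl,0,1)[0],key=cv2.contourArea); e=cv2.fitEllipse(cv2.convexHull(c)); print("flange",e)
o=ray("top",T(e[0]),.064)[0]; print("axis",o)
Y,X=np.nonzero(red); W=ray("top",T(np.c_[X,Y]),.072)-o; m=W[:,:2].mean(0); print("red",X.mean(),Y.mean(),np.hypot(*m),np.arctan2(m[1],m[0]), "rmin",np.hypot(W[:,0],W[:,1]).min())
Y,X=np.mgrid[0:B.shape[0],0:B.shape[1]]; W=ray("top",T(np.c_[X.ravel(),Y.ravel()]),.072)-o
rr=np.hypot(W[:,0],W[:,1]); th=np.arctan2(W[:,1],W[:,0]); Lf=L.ravel()
for r0 in(.034,.036,.038,.040,.042,.044):
  k=(abs(rr-r0)<.001)&(abs(th+2.25)<.25); w=np.clip(Lf[k]-np.percentile(Lf[k],35),0,None); print(r0,(w*th[k]).sum()/w.sum())
# bar grip axis at z=.108
h=(L<62).astype(np.uint8); h[:,:150]=0; c=max(cv2.findContours(h[120:360,150:420].copy(),0,1)[0],key=cv2.contourArea)+[150,120]; print("bar",cv2.minAreaRect(c),ray("top",T(cv2.boxPoints(cv2.minAreaRect(c))),.1)[:,:2])
```

```text
flange ((283.1079406738281, 260.4135437011719), (436.97894287109375, 438.8218688964844), 106.14904022216797)
axis [0.52004704 0.04577216 0.064     ]
red 439.20500988793674 391.40013183915624 0.052578634623621806 -2.2631555463745294 rmin 0.04800956228818898
0.034 -2.2346344247296037
0.036 -2.2297811827835603
0.038 -2.236826260928705
0.04 -2.2382132212419763
0.042 -2.231346759544253
0.044 -2.197089002078233
bar ((276.8096923828125, 245.80386352539062), (238.84820556640625, 110.46973419189453), 32.06194305419922) [[0.52224631 0.08017884]
 [0.5462311  0.06625039]
 [0.51562383 0.01500201]
 [0.4918365  0.02905581]]
```

The mark is about 0.03 rad short of the pointer, so I'll go back and nudge it.

Request:
servo_tool(plan=[4,5,0,0,0,0,0.4,8,10,0,0,0,0,0.4,12,15,0,0,0,0,0.4,16,19.5,0,0,0,0,0.4,20,24,0,0,0,0,0.4,23,29,0,0,0,0,0.4,26,34,-1,0,0,0,0.4,28,39,-3,0,0,0,0.4,30,44,-5,0,0,0,0.4,30,48,-8,0,0,0,0.4])

```text
clock: 20.15
position: [0.5274, 0.0671, 0.157]
ee_rot: [[0.634, 0.774, 0.002], [0.774, -0.634, 0.0], [0.001, 0.001, -1.0]]
force: [0.4, 0.2, 0.5]
gripper_width: 0.0513
finger_force: 0.0
```

Request:
servo_tool(plan=[0,0,0,0,0,0,0.4,0,0,-4,0,0,0,0.4,0,0,-7,0,0,0,0.4,0,0,-7,0,0,0,0.4,0,0,-7,0,0,0,0.7,0,0,-7,0,0,0,0.85,0,0,-7,0,0,0,1,0,0,-7,0,0,0,1,0,0,-7,0,0,0,1])

```text
clock: 21.28
position: [0.5305, 0.0618, 0.0894]
ee_rot: [[0.636, 0.772, 0.01], [0.772, -0.636, -0.003], [0.004, 0.01, -1.0]]
force: [10.5, -7.8, -2.5]
gripper_width: 0.0157
finger_force: 38.2
```

The return stopped short, so the grip is 17 mm off along the bar. I'll open, recentre and regrip.

Request:
servo_tool(plan=[0,0,0,0,0,0,0.7,0,0,0,0,0,0,0.4,0,0,0.4,0,0,0,0.4,-0.83,-1.55,0.4,0,0,0,0.4,-0.83,-1.55,0.4,0,0,0,0.4,-0.83,-1.55,0.4,0,0,0,0.4])

```text
clock: 22.02
position: [0.5185, 0.0479, 0.0913]
ee_rot: [[0.636, 0.771, -0.0], [0.771, -0.636, 0.0], [0.0, -0.0, -1.0]]
force: [0.4, 0.2, 1.0]
gripper_width: 0.0513
finger_force: 0.0
```

Request:
servo_tool(plan=[0.15,0,0.2,0,0,0,0.4,0.15,0,0.2,0,0,0,0.4,0.15,0,0.2,0,0,0,0.7,0.15,0,0.2,0,0,0,0.85,0.15,0,0.2,0,0,0,1,0.15,0,0.2,0,0,0,1,0.15,0,0.2,0,0,0,1])

```text
clock: 22.9
position: [0.5203, 0.048, 0.0933]
ee_rot: [[0.636, 0.772, 0.001], [0.772, -0.636, -0.0], [0.0, 0.001, -1.0]]
force: [1.2, -1.7, 0.9]
gripper_width: 0.0156
finger_force: 43.6
```

Request:
servo_tool(plan=[0,0,0,0,0,-0.02,1,0,0,0,0,0,-0.033,1,0,0,0,0,0,-0.033,1,0,0,0,0,0,-0.033,1])

```text
clock: 23.4
position: [0.5204, 0.048, 0.0934]
ee_rot: [[0.661, 0.75, 0.001], [0.75, -0.661, -0.0], [0.0, 0.001, -1.0]]
force: [3.8, -1.9, 1.6]
gripper_width: 0.0152
finger_force: 43.6
```

Request:
servo_tool(plan=[0,0,0,0,0,-0.033,0.8,0,0,0,0,0,-0.033,0.6,0,0,0,0,0,-0.033,0.4,0,0,0,0,0,-0.033,0.4,0,0,3,0,0,-0.033,0.4,0,0,7,0,0,-0.033,0.4,0,-5,9,0,0,-0.033,0.4,-2,-10,11,0,0,-0.033,0.4,-5,-15,13,0,0,-0.033,0.4,-8,-20,15,0,0,-0.033,0.4])

```text
clock: 24.65
position: [0.4389, -0.1531, 0.2438]
ee_rot: [[0.685, 0.729, -0.0], [0.729, -0.685, 0.0], [-0.0, -0.0, -1.0]]
force: [0.3, -0.7, 0.4]
gripper_width: 0.0513
finger_force: 0.0
```

Request:
servo_tool(plan=[-4,-5,0,0,0,0,0.4,-8,-9.5,0,0,0,0,0.4,-12,-14,0,0,0,0,0.4,-16,-19,0,0,0,0,0.4,-20,-23,0,0,0,0,0.4,-22,-26,0,0,0,0,0.4,-22,-27,0,0,0,0,0.4])

```text
clock: 25.52
position: [0.2189, -0.423, 0.243]
ee_rot: [[0.687, 0.726, -0.0], [0.726, -0.687, 0.001], [0.0, -0.001, -1.0]]
force: [-0.4, -0.1, 0.1]
gripper_width: 0.0511
finger_force: 0.0
```

Run:
```python
from h import *
F=eyes.capture("top"); S=eyes.capture("scene");im=F.astype(float)[178:228,225:280]; print(robot.sense()["clock"])
B=cv2.resize(im,None,fx=11,fy=11,interpolation=cv2.INTER_CUBIC); T=lambda p:(np.array(p,float)+.5)/11-.5+[225,178]
r,g,b=B[...,0],B[...,1],B[...,2]; red=(r-g>70); L=(r+g+b)/3
o=np.array([.52005,.04577,.072])
Y,X=np.nonzero(red); m=(ray("top",T(np.c_[X,Y]),.072)-o)[:,:2].mean(0); print("red",np.arctan2(m[1],m[0]))
Y,X=np.mgrid[0:B.shape[0],0:B.shape[1]]; W=ray("top",T(np.c_[X.ravel(),Y.ravel()]),.072)-o
rr=np.hypot(W[:,0],W[:,1]); th=np.arctan2(W[:,1],W[:,0]); Lf=L.ravel()
for r0 in(.034,.036,.038,.040,.042):
  k=(abs(rr-r0)<.001)&(abs(th+2.25)<.25); w=np.clip(Lf[k]-np.percentile(Lf[k],35),0,None); print(r0,(w*th[k]).sum()/w.sum())
# bystanders unchanged?
for n,i in(("scene",S),("top",F)):
  d=np.abs(cv2.imread(n+"0raw.png")[:,:,::-1].astype(int)-i).max(2)>60; k,l,st,_=cv2.connectedComponentsWithStats(d.astype(np.uint8)); print(n,[s.tolist() for s in st[1:] if s[4]>25])
a=cv2.resize(B.clip(0,255).astype(np.uint8),(400,400)); q=cv2.resize(F,(400,400)); cv2.imwrite("pics/f.png",np.hstack([a,q])[:,:,::-1])
```

```text
25.625
red -2.263525083883904
0.034 -2.2693129346717713
0.036 -2.273397292062663
0.038 -2.28076869563728
0.04 -2.2776800201943797
0.042 -2.267430010688009
scene [[357, 12, 59, 33, 706], [425, 22, 53, 31, 156], [465, 30, 41, 32, 583], [478, 45, 34, 46, 576], [358, 62, 29, 12, 150], [462, 69, 17, 27, 157], [388, 70, 10, 7, 27], [422, 93, 37, 69, 1143], [325, 96, 53, 101, 335], [370, 101, 16, 53, 72], [464, 101, 38, 60, 857], [353, 165, 24, 50, 434], [303, 203, 83, 63, 1441], [253, 227, 8, 10, 31], [339, 248, 23, 16, 128], [384, 258, 5, 17, 43], [336, 260, 12, 12, 49], [425, 276, 17, 12, 26], [435, 278, 16, 28, 104], [334, 292, 25, 17, 131], [391, 322, 23, 14, 100]]
top [[219, 216, 11, 7, 37], [215, 282, 76, 56, 1818], [310, 290, 67, 17, 703], [293, 297, 15, 6, 44], [309, 305, 203, 79, 7571], [283, 326, 37, 58, 890], [222, 333, 19, 51, 357], [493, 333, 8, 5, 32], [260, 335, 27, 48, 190], [483, 343, 28, 41, 492]]
```

View pics/f.png

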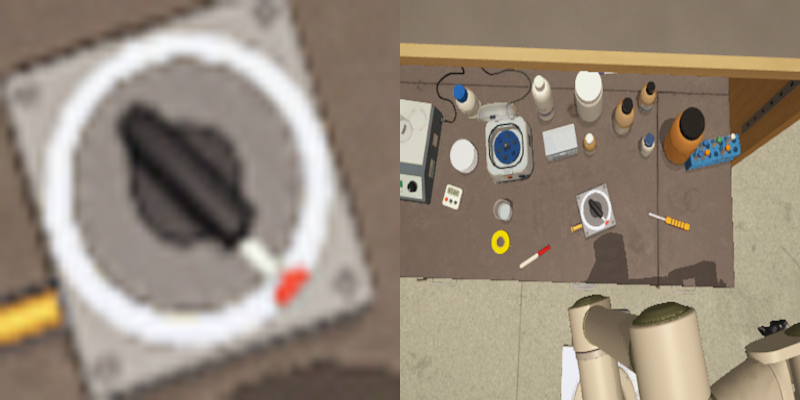

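The mark at (262,258) now points at the pointer tip at (285,280), to within about 0.01 rad. The bystanders and the punch are undisturbed, and the pin is out.

```bash
python3 -c "
from station import robot; print(robot.job_done())"
```

```text
the job is handed in; nothing more can be done
None
```

The job is done and handed in at about 26 s: the pin is driven to its stop, the punch lies flat and well clear of the stage, and the dial's white mark points at the red pointer to within about 0.01 rad by camera, with the other things not moved.

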